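# Unload the UV decontamination chamber and hang up its basket

### The arm

A 7-joint arm with a two-finger parallel gripper is mounted at the origin on the work surface. World frame = base frame: x ahead of the robot, y to its left, z up, the work surface at z = 0. Lengths are in mm, angles in rad, forces in N, time in s.
With the tool pointing down it reaches from about 400 to 875 mm from the base axis. Payload 4.4 kg.
Tool frame: the origin (TCP) lies midway between the tips of the shut fingers; the grasp point (between the pads) lies 19 mm behind it (ctrl.pinch_z is the distance from the TCP to the grasp point, in mm); z points along the fingers, y is the line along which they close (so a half turn about z gives the same grasp; the last joint's range is limited). The gripper opens to 85 mm and grips with 20 to 120 N. Pads are 22 mm wide; open, the fingers measure 114 mm over their backs; the gripper's body (76 mm by 85 mm) begins 54 mm behind the grasp point. The pads swing forward as they close: fully open they stand 13 mm farther back than shut.
Start: joints at [1.149, 0.628, 0.038, 1.517, -0.027, 0.996, -0.02], TCP at [226.449, -609.293, 231.313] pointing down, gripper open.
Joint ranges: [-3.06, 3.06], [-0.37, 2.12], [-1.25, 1.32], [0.18, 2.47], [-1.1, 4.24], [0.23, 1.98], [-2.94, 2.94]. Speed limits (rad/s): [2.57, 2.57, 3.14, 3.14, 3.14, 3.14, 3.14].

### API

Orientations are given as [roll, pitch, yaw] about the fixed x, y, z axes, in that order (R = Rz(yaw) Ry(pitch) Rx(roll)).
In Python, from cell import read_state, cams, order, ctrl gives the robot as it stands.
- The arm moves only by the tool move_arm, never from a script. Its argument "targets" is text: rows parted by semicolons, each of 7 numbers parted by spaces: the gripper's target within -1 to 1 (fully open at 1, half-way at 0, shut at -1), then the shift along the tool's x, y, z in cm, then the turn, a rotation vector about the tool's x, y, z in degrees. A call has 1 to 5 rows; each row shifts and turns the commanded pose from where the row before left it, along the tool's axes as they then stand; what a row does not reach is not made up. A row lasts 1/12 s, in which the tool goes at most 41.7 mm and 7.16 degrees, less where a joint would pass 70% of its speed; a pose out of reach is approached as far as the arm can. A call with a gripper value outside its range is refused whole. The fingers move at their own pace and stop on an object; the grip force is fixed at half the most. Time passes only in rows, so rows that do not move let the fingers close. It gives the time, the measured TCP pose, the force, the opening and the grip force at its end, in the units of the state.
- read_state(): the state, without advancing time (a new reading comes with each control period).
- cams.get_image(name): name is "scene" or "top" or "wrist"; returns a dict with "color" (420x560x3 uint8, red, green, blue), "fovy" (degrees; the focal length in pixels is half the picture's height over the tangent of half this angle, whatever the lens; pixels are square), "cx", "cy" (the principal point, pixels), "rvec" (rotation vector, rad) and "tvec" (3), from world to camera coordinates, as OpenCV has them. Camera axes: x right, y down, z forward; pixel columns grow to the right and rows downward; lengths in mm; the calibration is good to about 2 mm. A picture is of the moment at which its call begins. There is no depth.
- order.finish_job(): hands the job in; it is judged then, once.
The state is a dict: "clock": time; "qpos": joint angles; "qd": joint speeds; "tau": joint torques, N m; "eef_pos": TCP position; "tool_rot": TCP orientation; "force": force on the tool from outside, world axes, zero at the start; "torque": the same for the moment, N m; "width": finger opening in mm; "gripper_force": force on a finger pad.
Only numpy, scipy, OpenCV 4.12 (cv2) and the standard library are available. Lean on these libraries where they do the work, as an engineer would, in place of code of your own. Each camera call takes 0.05 s, during which the arm holds its last target. There are 200 camera calls.

### The job

The decontamination cycle is over: press the blue pad on the front of the chamber's lid so that it springs open, take out the wire basket of instruments, keeping it upright, and hang it by its handle across both prongs of the hook stand. Then swing the lid down again and press it home until it latches and stays shut. Leave everything else on the bench where it is.

Things in the scene. Friction and masses are not known exactly. Their poses are not given: they have to be found in the camera images.
- chamber: white UV chamber, fixed: body 240 (its x, front panel at -x) x 200 mm, rim 125 mm high, plus a grey housing behind (45 mm deep, 93 mm high). Origin on the table at the body's centre; x points from front to hinge, z up. Open well 170 x 170 mm centred on the origin, floor 22 mm above the table; walls 15 mm thick at the sides, 35 mm front and back
- lid (a joint): lid angle, rad: 0 latched, grows as it opens up and back to its stop at 1.66 (just past upright), -0.048 fully pressed. Push-push latch: press the front about 10 mm down to the stop (1-3 N, then hard) and let go: freed, a damped spring opens it fully in 2-3 s and holds it. Shut it, press to the stop again and let go: it rises to 0, latched. A press short of -0.044 may not switch the latch
- lid_hinge (a point): middle of the lid's hinge axis, 135 mm above the table, 100 mm behind the chamber's origin; the axis runs along the chamber's y. The lid is a white plate with an amber window, 12 mm thick and 212 mm wide; shut, its underside lies level with the axis; it reaches 227 mm from the axis
- lid_press (a point): middle of the blue press pad (26 x 52 mm) on the lid's outer (upper) face near its front edge, 205 mm from the hinge axis, 148 mm above the table when shut. It moves with the lid. The spring pushes back with 1 to 4 N here while the lid is swung shut by its outer face
- lid_edge (a point): middle of the lid's free front edge, 227 mm from the hinge axis; moves with the lid. A 14 mm skirt runs below the lid's edges and a 34 mm tongue below its front
- basket: steel wire basket with forceps and scissors, 124 (its x) x 84 mm, walls 36 mm high, 0.2-0.4 kg. Fixed arched handle: round bar 8 mm thick along the basket's x, straight for 94 mm, centre line 90 mm above the underside, joined to the basket's two ends. Origin at the centre of its underside, z up. Starts in the chamber's well, its x within 0.2 rad of the chamber's x
- basket_bar (a point): middle of the handle bar's centre line, 90 mm above the basket's underside
- stand: hook stand, fixed: grey foot, post 18 mm thick and 201 mm high, 78 mm along +x from the origin. From its top two 8 mm rods (prongs) run to -x at y = +30 and -30 mm, sloping from z = 195 to 186 mm, then turn up to tips with red balls at x = -14 mm, top at 206 mm; underside 182 mm. Origin on the table below the seat of the prongs, z up; nothing stands above the prongs
- stand_hook (a point): where the middle of the handle bar's centre line lies when the basket hangs: midway between the prongs, 194 mm above the table, x towards the post. The bar lies along y across both prongs; it goes in over the tips from -x, prongs passing between bar and basket rim
- tube_rack: bystander: white test-tube rack, 117 x 75 mm foot, 26 mm high, with thirteen capped tubes (yellow and purple caps) reaching 104 mm; origin at the centre of its underside; between the chamber and the stand
- pen_pot: bystander: black square pen pot 70 x 70 mm, 95 mm high, pens in it reaching 150 mm; origin at the centre of its underside; in front of the tube rack
- slide_box: bystander: blue flat box for microscope slides, 80 x 110 mm, 32 mm high; origin at the centre of its underside; it lies on the table under the prongs of the stand
- reagent_bottle: bystander: amber bottle with a blue cap, diameter 64 mm, 150 mm high; origin at the centre of its underside; behind the stand
- cup: bystander: white plastic cup, diameter 72 mm, 92 mm high; origin at the centre of its underside; behind the chamber
- label_roll: bystander: roll of white labels lying flat, diameter 90 mm, 52 mm high; origin at the centre of its underside; at the left
- round_rack: bystander: round black tube carousel, diameter 90 mm, 53 mm high, with three yellow-capped tubes reaching 103 mm; origin at the centre of its underside; at the right
Things that resemble listed ones, but are neither listed nor needed, are in the scene too. What is shaped like the stand but purple or turquoise is not meant.

How it is judged:
By the outcome, as a careful person would: the job done as asked, in the order asked, and still so for the second after the job is handed in, with the robot touching nothing.
It also fails if it takes over 72 s, if anything falls off the work surface, if the arm or the gripper's body presses on something with over 40 N, if the wrist force passes 120 N, or if a joint passes its speed limit or range.

## Working session

There is one attempt and no reset: what is moved stays moved. The work goes in short steps, Python scripts to look and compute and a tool call to move; the robot and the scene stay as the last step left them, time stands still between calls to the robot, and variables do not carry over. Pictures are saved under pics/ and viewed, at most 10 in all, crops included, and the job is handed in when it is done.

Besides the shell and the picture viewer there is one more tool, called after ">>>" as name(argument=value, ...), one argument or row to a line, values as JSON. move_arm: Moves the arm, as the interface text tells. Its arguments: {"type":"object","properties":{"targets":{"type":"string"}},"required":["targets"]}

```bash
ls; mkdir -p pics
cat > h.py <<'E'
import numpy as np, cv2
from cell import read_state, cams, order, ctrl
def get(n,save=None):
    im=cams.get_image(n)
    if save: cv2.imwrite('pics/'+save,im['color'][:,:,::-1])
    return im
def K(im):
    f=210/np.tan(np.radians(im['fovy'])/2); return np.array([[f,0,im['cx']],[0,f,im['cy']],[0,0,1]])
def ray(im,u,v):
    R=cv2.Rodrigues(np.array(im['rvec'],float))[0]; t=np.array(im['tvec'],float).ravel()
    return -R.T@t, R.T@np.linalg.inv(K(im))@[u,v,1]
def atz(im,u,v,z):
    c,d=ray(im,u,v); return c+d*(z-c[2])/d[2]
def proj(im,P):
    return cv2.projectPoints(np.array(P,float).reshape(-1,3),np.array(im['rvec'],float),np.array(im['tvec'],float),K(im),None)[0][:,0]
E
python3 - <<'E'
from h import *
import pickle
d={n:get(n) for n in('scene','top')}
pickle.dump(d,open('d.pkl','wb'))
big=np.hstack([d['top']['color'],d['scene']['color']])
for n in d:
    cv2.imwrite(f'pics/{n}0.png',cv2.resize(d[n]['color'][:,:,::-1],(800,600),interpolation=cv2.INTER_CUBIC))
    print(n,d[n]['fovy'],d[n]['cx'],d[n]['cy'],ray(d[n],280,210))
print(read_state(),ctrl.pinch_z)
E
```

```text
pics
scene 54.22713495309093 268.5742924000422 211.42459211469534 (array([1271.72127073,  700.1865836 ,  912.50489208]), array([-0.64667693, -0.47494397, -0.59751596]))
top 54.69905313054732 273.4551435967043 210.29187677303713 (array([ 389.28716016,   66.60439191, 1713.87006997]), array([ 0.05398651, -0.00996639, -0.9986223 ]))
{'clock': 0.1, 'qpos': array([ 1.14919612,  0.62923392,  0.03844892,  1.51828223, -0.02701255,
        0.99629112, -0.01998772]), 'qd': array([-1.41403562e-04, -4.75275694e-03,  8.02220351e-05, -2.61097026e-03,
       -9.60471750e-04, -1.87972442e-03,  1.71192368e-04]), 'tau': array([ 3.91378868e-03, -5.64527893e+01,  1.23083755e+00, -1.93971848e+01,
        1.13398916e-02,  5.45547300e-03, -1.53779666e-05]), 'eef_pos': array([ 226.25483449, -608.75030912,  230.48933881]), 'tool_rot': array([-3.13989595e+00,  8.19987484e-06,  3.55801971e-01]), 'force': array([-0.11525473, -0.9228174 , -0.5123901 ]), 'torque': array([0.01002193, 0.01500635, 0.00661982]), 'gripper_force': 0.0, 'width': 85.30817191531432} 18.700000000000003
```

View pics/top0.png

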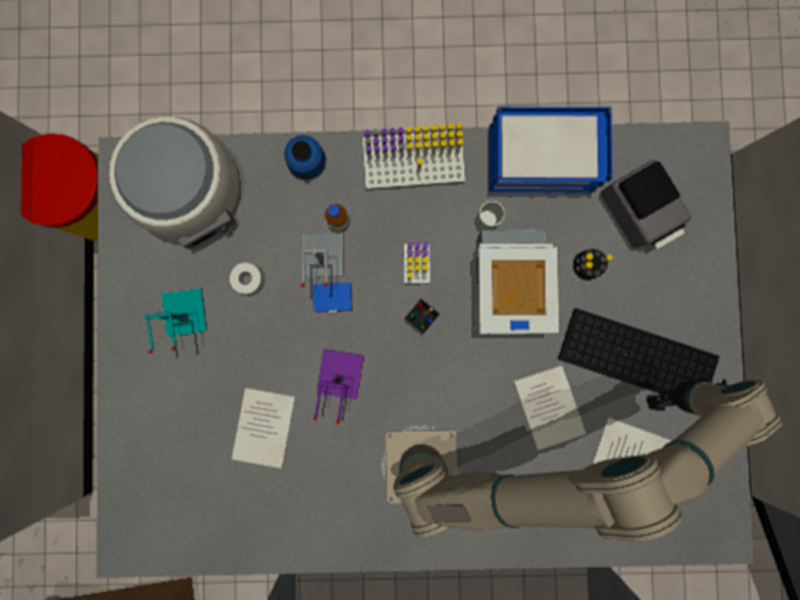

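View pics/scene0.png

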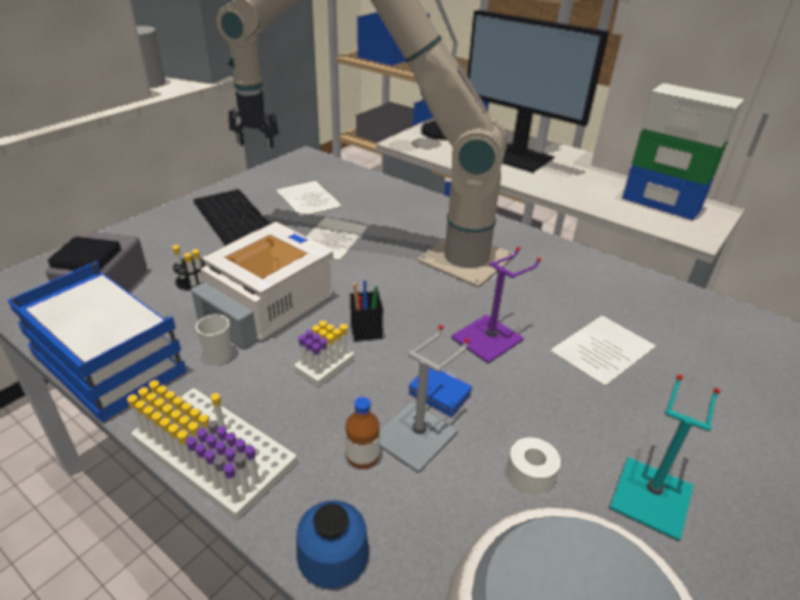

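The top view (800 px wide) shows the chamber at (518,288) with its blue pad at (520,325). Three stand shapes are visible: grey at (320,262), turquoise at (180,315) and purple at (338,378). The grey one fits, because it has the blue slide box under its prongs and the amber bottle behind. I'll confirm it in an enlarged crop.

Run:
```python
from h import *
import pickle
d=pickle.load(open('d.pkl','rb'))
t=d['top']['color'][:,:,::-1]; s=d['scene']['color'][:,:,::-1]
r=lambda a:cv2.resize(a,(400,300) ,interpolation=cv2.INTER_CUBIC)
a=r(t[155:230,195:295]); b=r(t[160:235,320:420]); c=r(s[220:295,260:360]); e=r(s[140:245,130:270])
cv2.imwrite('pics/crop1.png',np.vstack([np.hstack([a,b]),np.hstack([c,e])]))
```

```text
(no output)
```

View pics/crop1.png

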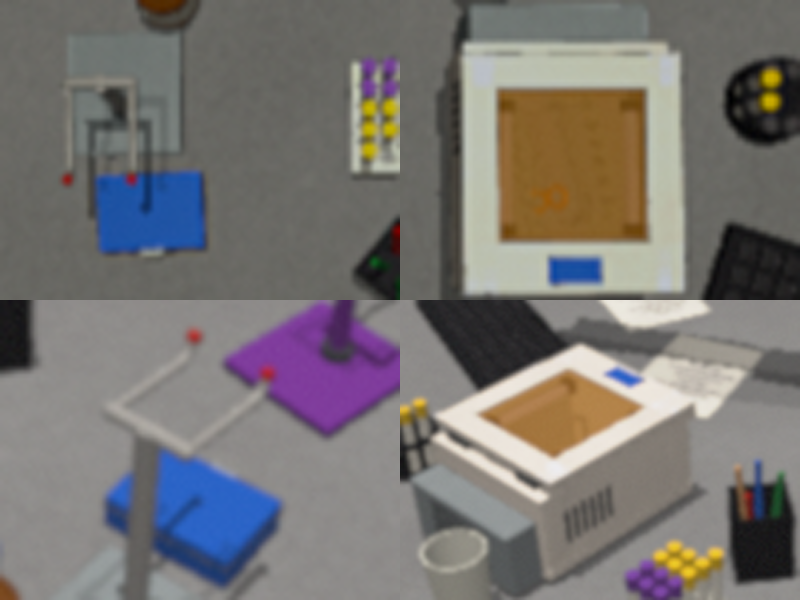

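```bash
cat > fit.py <<'E'
from h import *
import pickle
from scipy.optimize import least_squares
d=pickle.load(open('d.pkl','rb')); T,S=d['top'],d['scene']
A=lambda u,v:(u/4+194.6,v/4+154.6); B=lambda u,v:((u-400)/4+319.6,v/4+159.6)
C=lambda u,v:(u/4+259.6,(v-300)/4+219.6); E_=lambda u,v:((u-400)/2.857+129.7,(v-300)/2.857+139.7)
def fit(obs,x0):
    def res(p):
        c,s=np.cos(p[2]),np.sin(p[2]); r=[]
        for im,P,uv in obs:
            w=[p[0]+c*P[0]-s*P[1],p[1]+s*P[0]+c*P[1],P[2]]; r+=list(proj(im,w)[0]-uv)
        return np.array(r)
    q=least_squares(res,x0,x_scale=[100,100,.1]); print(q.x.round(3)); print(res(q.x).reshape(-1,2).round(1).tolist()); return q.x
ch=fit([(T,(-127,106,147),B(463,293)),(T,(-127,-106,147),B(684,291)),(T,(-105,0,148),B(576,271)),
 (S,(-127,-106,147),E_(582,346)),(S,(-127,106,147),E_(695,407)),(S,(-105,0,148),E_(624,377))],[500,-250,0])
st=fit([(T,(-14,30,202),A(67,180)),(T,(-14,-30,202),A(131,180)),(S,(-14,-30,202),C(194,337)),(S,(-14,30,202),C(268,373)),
 (S,(74,-30,195),C(110,407)),(S,(74,30,195),C(190,450)),(T,(74,30,195),A(67,84)),(T,(74,-30,195),A(131,84))],[500,250,0])
pickle.dump((ch,st),open('pose.pkl','wb'))
E
python3 fit.py
```

```text
[ 5.08012e+02 -2.70373e+02 -3.40000e-02]
[[0.0, -1.1], [-0.0, -0.0], [-0.6, -1.0], [0.2, -0.9], [0.5, -2.3], [0.2, -0.1]]
[ 5.33549e+02  2.75958e+02 -2.10000e-02]
[[0.2, -1.0], [0.2, -1.1], [0.3, -0.6], [0.1, -0.2], [1.5, 0.0], [0.1, -0.4], [0.6, -0.2], [0.5, -0.2]]
```

>>> move_arm(
  targets="-1 0 0 0 0 0 6.8; -1 0 0 0 0 0 6.8; -1 0 0 0 0 0 6.8; -1 1.8 -3.4 0 0 0 0; -1 1.8 -3.4 0 0 0 0",
)

```text
clock: 0.52
eef_pos: [260.7, -541.8, 230.4]
tool_rot: [3.141, 0.002, -0.005]
force: [1.9, 1.4, -0.1]
width: 25.4
gripper_force: 0.0
```

>>> move_arm(
  targets="-1 1.8 -3.4 0 0 0 0; -1 1.8 -3.4 0 0 0 0; -1 1.8 -3.4 0 0 0 0; -1 1.8 -3.4 0 0 0 0; -1 1.8 -3.4 0 0 0 0",
)

```text
clock: 0.93
eef_pos: [352.9, -369.4, 231.1]
tool_rot: [-3.141, 0.0, -0.0]
force: [0.5, 0.6, 0.2]
width: -0.1
gripper_force: 0.0
```

>>> move_arm(
  targets="-1 1.8 -3.4 0 0 0 0; -1 1.8 -3.4 0.5 0 0 0; -1 1.4 -3.4 1 0 0 0; -1 0 0 2.5 0 0 0; -1 0 0 1 0 0 0",
)

```text
clock: 1.35
eef_pos: [403.1, -265.6, 179.5]
tool_rot: [-3.139, 0.002, 0.006]
force: [-0.9, -0.1, -0.3]
width: -0.2
gripper_force: 0.0
```

>>> move_arm(
  targets="-1 0 0 2 0 0 0; -1 0 0 1 0 0 0; -1 0 0 0.4 0 0 0; -1 0 0 0.3 0 0 0; -1 0 0 0.3 0 0 0",
)

```text
clock: 1.77
eef_pos: [402.4, -269.4, 141.4]
tool_rot: [-3.141, 0.0, -0.0]
force: [-0.8, 1.5, 1.6]
width: 0.4
gripper_force: 0.7
```

>>> move_arm(
  targets="-1 0 0 0.2 0 0 0; -1 0 0 0.2 0 0 0; -1 0 0 0.2 0 0 0; -1 0 0 0 0 0 0",
)

```text
clock: 2.1
eef_pos: [402.7, -269.7, 137.3]
tool_rot: [3.141, -0.001, -0.001]
force: [-4.2, 2.2, 17.7]
width: -0.1
gripper_force: 9.1
```

>>> move_arm(
  targets="1 0 0 -4 0 0 0; 1 0 0 -4 0 0 0; 1 0 0 -4 0 0 0; 1 0 0 -4 0 0 0; 1 0 0 -4 0 0 0",
)

```text
clock: 2.52
eef_pos: [402.4, -269.4, 337.9]
tool_rot: [3.141, -0.002, -0.001]
force: [0.6, 0.5, -0.2]
width: 60.6
gripper_force: 0.0
```

>>> move_arm(
  targets="1 0 0 -4 0 0 0; 1 0 0 -1 0 0 0; 1 0 0 0 0 0 0; 1 0 0 0 0 0 0; 1 0 0 0 0 0 0",
)

```text
clock: 2.93
eef_pos: [401.9, -268.9, 384.2]
tool_rot: [-3.141, 0.002, -0.0]
force: [-0.5, -0.1, -0.1]
width: 85.4
gripper_force: 0.0
```

>>> move_arm(
  targets="1 0 0 0 0 0 0; 1 0 0 0 0 0 0; 1 0 0 0 0 0 0; 1 0 0 0 0 0 0; 1 0 0 0 0 0 0",
)

```text
clock: 3.35
eef_pos: [402.5, -269.3, 384.9]
tool_rot: [-3.141, 0.001, -0.0]
force: [-0.3, 0.2, -0.0]
width: 85.6
gripper_force: 0.0
```

>>> move_arm(
  targets="1 0 0 0 0 0 0; 1 0 0 0 0 0 0; 1 0 0 0 0 0 0; 1 0 0 0 0 0 0; 1 0 0 0 0 0 0",
)

```text
clock: 3.77
eef_pos: [402.5, -269.3, 385.3]
tool_rot: [-3.142, -0.0, -0.0]
force: [0.5, 0.2, 0.1]
width: 85.4
gripper_force: 0.0
```

>>> move_arm(
  targets="1 0 0 0 0 0 0; 1 0 0 0 0 0 0; 1 0 0 0 0 0 0; 1 0 0 0 0 0 0; 1 0 0 0 0 0 0",
)

```text
clock: 4.18
eef_pos: [402.5, -269.4, 385.3]
tool_rot: [-3.142, -0.0, -0.0]
force: [-0.0, 0.3, 0.4]
width: 85.7
gripper_force: 0.0
```

Run:
```python
from h import *
import pickle
d={n:get(n) for n in('scene','top','wrist')}
pickle.dump(d,open('d1.pkl','wb'))
w=d['wrist']['color'][:,:,::-1];t=d['top']['color'][:,:,::-1]
r=lambda a:cv2.resize(a,(400,300) ,interpolation=cv2.INTER_CUBIC)
cv2.imwrite('pics/p2.png',np.vstack([np.hstack([cv2.resize(t[140:260,300:460],(400,300),interpolation=cv2.INTER_CUBIC),cv2.resize(d['scene']['color'][60:270,70:350,::-1],(400,300))]),np.hstack([r(w),r(w[:210,140:420])])]))
print(read_state()['eef_pos'],ray(d['wrist'],280,210))
```

```text
[ 402.5474178  -269.34334266  385.32079871] (array([ 477.98105421, -268.55251627,  528.26642488]), array([-0.30115985, -0.00361037, -0.95358842]))
```

View pics/p2.png

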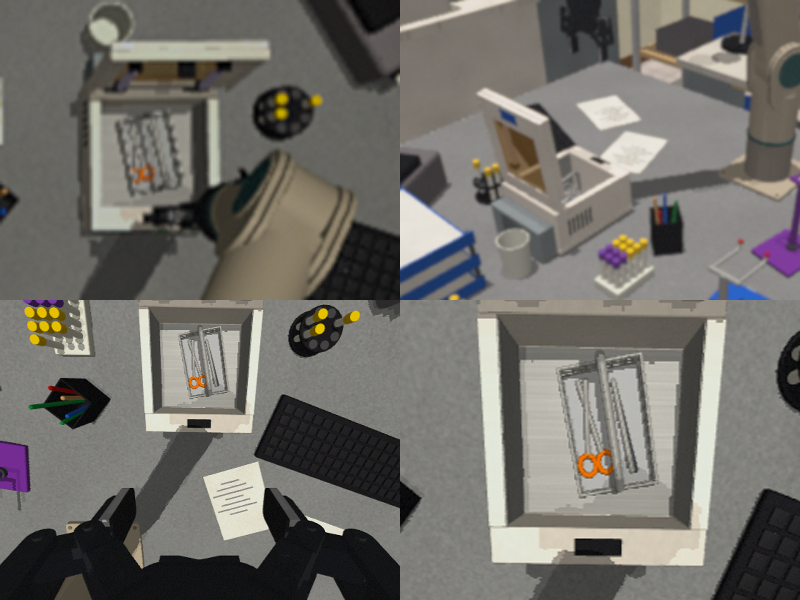

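Run:
```python
from h import *
import pickle
W=pickle.load(open('d1.pkl','rb'))['wrist']
f=lambda u,v:((u-400)/1.4286+139.7,(v-300)/1.4286-.3)
for n,u,v,z in[('TL',557,367,58),('TR',642,353,58),('BR',657,485,58),('BL',582,497,58),('barT',601,358,112),('barB',616,480,112)]:
    print(n,atz(W,*f(u,v),z).round(1))
# chamber rim corners z125
for u,v in[(478,318),(726,316),(704,566),(491,560)]: print('rim',atz(W,*f(u,v),125).round(1))
```

```text
TL [ 566.1 -228.3   58. ]
TR [ 578.1 -310.1   58. ]
BR [ 455.5 -329.2   58. ]
BL [ 443.3 -251.    58. ]
barT [ 562.8 -270.6  112. ]
barB [ 462.5 -284.4  112. ]
rim [ 589.1 -171.5  125. ]
rim [ 590.3 -371.   125. ]
rim [ 384.6 -367.8  125. ]
rim [ 390.6 -167.3  125. ]
```

The lid is open. The basket is centred near (512,-278), with the handle at yaw ≈0.15. The wrist camera sits 76 mm ahead of the TCP and could touch the lid tongue on the way down, so I'll turn the tool half round first.

>>> move_arm(
  targets="1 0 0 0 0 0 -7; 1 0 0 0 0 0 -7; 1 0 0 0 0 0 -7; 1 0 0 0 0 0 -7; 1 0 0 0 0 0 -7",
)

```text
clock: 4.75
eef_pos: [402.5, -269.3, 385.3]
tool_rot: [-3.142, -0.0, 0.617]
force: [0.7, 0.0, 0.6]
width: 85.5
gripper_force: 0.0
```

>>> move_arm(
  targets="1 0 0 0 0 0 -7; 1 0 0 0 0 0 -7; 1 0 0 0 0 0 -7; 1 0 0 0 0 0 -7; 1 0 0 0 0 0 -7",
)

```text
clock: 5.17
eef_pos: [402.5, -269.4, 385.3]
tool_rot: [3.142, -0.0, 1.227]
force: [-0.6, -0.2, 0.0]
width: 85.5
gripper_force: 0.0
```

>>> move_arm(
  targets="1 0 0 0 0 0 -7; 1 0 0 0 0 0 -7; 1 0 0 0 0 0 -7; 1 0 0 0 0 0 -7; 1 0 0 0 0 0 -7",
)

```text
clock: 5.58
eef_pos: [402.5, -269.4, 385.3]
tool_rot: [3.142, 0.0, 1.838]
force: [0.5, 0.1, 0.2]
width: 85.5
gripper_force: 0.0
```

>>> move_arm(
  targets="1 0 0 0 0 0 -7; 1 0 0 0 0 0 -7; 1 0 0 0 0 0 -7; 1 0 0 0 0 0 -7; 1 0 0 0 0 0 -7",
)

```text
clock: 6.0
eef_pos: [402.5, -269.4, 385.3]
tool_rot: [-3.142, 0.0, 2.449]
force: [0.2, -0.8, 0.7]
width: 85.5
gripper_force: 0.0
```

>>> move_arm(
  targets="1 0 0 0 0 0 -7; 1 0 0 0 0 0 -7; 1 0 0 0 0 0 -7; 1 0 0 0 0 0 -7; 1 0 0 0 0 0 -7",
)

```text
clock: 6.42
eef_pos: [402.5, -269.4, 385.3]
tool_rot: [3.142, 0.0, 3.06]
force: [-0.4, 0.3, -0.1]
width: 85.3
gripper_force: 0.0
```

>>> move_arm(
  targets="1 0 0 0 0 0 -7; 1 0 0 0 0 0 -6.6; 1 0 0 0 0 0 0; 1 0 0 0 0 0 0",
)

```text
clock: 6.75
eef_pos: [402.5, -269.5, 385.3]
tool_rot: [3.141, 0.0, -2.995]
force: [-0.3, -0.4, 0.0]
width: 85.2
gripper_force: 0.0
```

```bash
cat >> h.py <<'E'
def rot(s=None):
    r,p,y=(s or read_state())['tool_rot']
    c,s_=np.cos,np.sin
    X=lambda a:cv2.Rodrigues(np.array([a,0,0.]))[0];Y=lambda a:cv2.Rodrigues(np.array([0,a,0.]))[0];Z=lambda a:cv2.Rodrigues(np.array([0,0,a*1.]))[0]
    return Z(y)@Y(p)@X(r)
def to(P):
    "tool-frame shift in cm from the measured pose to P"
    s=read_state(); print('at',s['eef_pos'].round(1),'q',s['qpos'].round(2),'shift cm',(rot(s).T@(np.array(P)-s['eef_pos'])/10).round(2))
E
python3 -c "
from h import *
to([512,-278,385]); to([512,-278,93])"
```

```text
at [ 402.5 -269.5  385.3] q [ 0.84  0.25 -0.4   1.72  0.1   1.19  2.13] shift cm [-10.71  -2.44   0.03]
at [ 402.5 -269.5  385.3] q [ 0.84  0.25 -0.4   1.72  0.1   1.19  2.13] shift cm [-10.71  -2.44  29.23]
```

>>> move_arm(
  targets="1 -3.57 -0.81 0 0 0 0; 1 -3.57 -0.81 0 0 0 0; 1 -3.57 -0.82 0 0 0 0; 1 0 0 4 0 0 0; 1 0 0 4 0 0 0",
)

```text
clock: 7.17
eef_pos: [516.5, -277.5, 306.1]
tool_rot: [-3.138, 0.007, -2.993]
force: [-0.3, -0.2, -1.1]
width: 85.4
gripper_force: 0.0
```

>>> move_arm(
  targets="1 0 0 4 0 0 0; 1 0 0 4 0 0 0; 1 0 0 4 0 0 0; 1 0 0 2 0 0 0; 1 0 0 0 0 0 0",
)

```text
clock: 7.58
eef_pos: [508.7, -276.2, 160.4]
tool_rot: [3.136, -0.008, -2.994]
force: [-1.1, -0.0, 0.6]
width: 85.1
gripper_force: 0.0
```

Run:
```python
from h import *
w=get('wrist','w3.png'); to([512,-278,93])
s=get('scene')['color'][60:270,70:350,::-1]
cv2.imwrite('pics/p3.png',np.hstack([cv2.resize(w['color'][:,:,::-1],(400,300)),cv2.resize(s,(400,300))]))
print(proj(w,[[512,-278,112],[559,-271,112],[465,-285,112]]).round())
```

```text
at [ 510.7 -276.9  163.3] q [ 0.67  0.63 -0.34  1.77  0.28  0.79  1.9 ] shift cm [-0.15 -0.15  7.03]
[[274. 237.]
 [274. 298.]
 [273. 166.]]
```

View pics/p3.png

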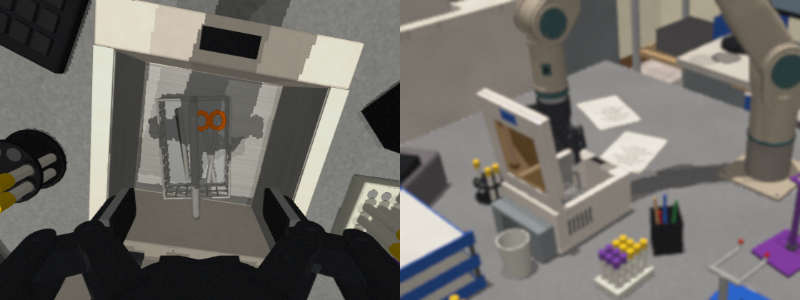

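>>> move_arm(
  targets="1 -0.1 -0.1 3 0 0 0; 1 0 0 3 0 0 0; 1 0 0 1 0 0 0; 1 0 0 0 0 0 0; 0 0 0 0 0 0 0",
)

```text
clock: 8.1
eef_pos: [514.4, -278.7, 96.9]
tool_rot: [-3.14, 0.002, -2.992]
force: [0.7, 0.1, 1.1]
width: 75.4
gripper_force: 0.0
```

>>> move_arm(
  targets="-1 0 0 0 0 0 0; -1 0 0 0 0 0 0; -1 0 0 0 0 0 0; -1 0 0 0 0 0 0; -1 0 0 0 0 0 0",
)

```text
clock: 8.52
eef_pos: [513.5, -278.5, 95.9]
tool_rot: [-3.141, 0.001, -2.992]
force: [-0.3, 0.7, -0.0]
width: 12.1
gripper_force: 0.0
```

>>> move_arm(
  targets="-1 0 0 0 0 0 0; -1 0 0 0 0 0 0; -1 0 0 -0.5 0 0 0; -1 0 0 -1 0 0 0; -1 0 0 -1 0 0 0",
)

```text
clock: 8.93
eef_pos: [512.5, -277.8, 120.5]
tool_rot: [3.14, -0.002, -2.992]
force: [0.7, -0.6, -3.3]
width: 5.9
gripper_force: 58.6
```

>>> move_arm(
  targets="-1 0 0 -2 0 0 0; -1 0 0 -3 0 0 0; -1 0 0 -3 0 0 0; -1 0 0 -3 0 0 0; -1 0 0 -2.5 0 0 0",
)

```text
clock: 9.35
eef_pos: [513.5, -278.1, 258.5]
tool_rot: [-3.141, 0.002, -2.991]
force: [1.2, -0.5, -3.8]
width: 5.7
gripper_force: 58.7
```

>>> move_arm(
  targets="-1 0 0 -1 0 0 0; -1 1.5 0 0 0 0 0; -1 2.5 0 0 0 0 0; -1 2 0 0 0 0 0; -1 0 0 0 0 0 0",
)

```text
clock: 9.77
eef_pos: [448.0, -288.3, 264.5]
tool_rot: [3.141, -0.007, -2.995]
force: [-2.1, 0.5, -3.9]
width: 5.5
gripper_force: 58.7
```

Run:
```python
from h import *
s=get('scene')['color'][60:270,70:350,::-1]; w=get('wrist')['color'][:,:,::-1]
cv2.imwrite('pics/p4.png',np.hstack([cv2.resize(w,(400,300)),cv2.resize(s,(400,300))])); to([450,-200,262]); print(read_state()['width'],read_state()['force'])
```

```text
at [ 453.  -287.4  265.2] q [ 0.79  0.45 -0.4   1.78  0.21  0.95  2.02] shift cm [-1.    8.69  0.32]
5.448627095141974 [ 0.40772067 -0.71753674 -2.30838146]
```

View pics/p4.png

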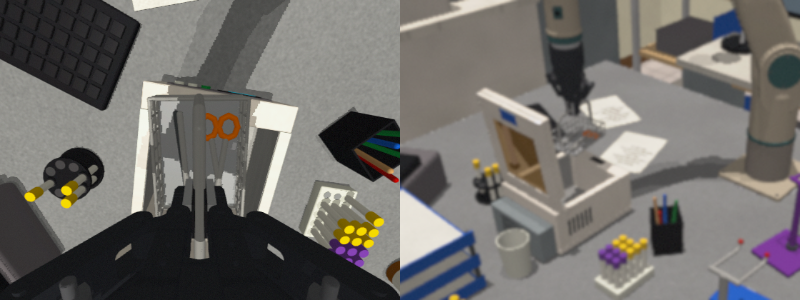

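The wrist view shows the basket held upright and level, with the bar at column ~200 of the half-size picture, centred between the fingers. Next I turn it towards the stand.

>>> move_arm(
  targets="-1 0 0 0 0 0 4; -1 0 0 0 0 0 7; -1 0 0 0 0 0 7; -1 0 0 0 0 0 7; -1 0 0 0 0 0 7",
)

```text
clock: 10.28
eef_pos: [455.0, -286.6, 265.1]
tool_rot: [3.141, 0.0, 2.728]
force: [-0.5, 0.5, -3.8]
width: 5.7
gripper_force: 58.8
```

>>> move_arm(
  targets="-1 0 0 0 0 0 7; -1 0 0 0 0 0 7; -1 0 0 0 0 0 7; -1 0 0 0 0 0 7; -1 0 0 0 0 0 7",
)

```text
clock: 10.7
eef_pos: [455.1, -286.4, 265.1]
tool_rot: [3.141, -0.0, 2.118]
force: [0.8, -0.1, -4.2]
width: 5.8
gripper_force: 58.7
```

>>> move_arm(
  targets="-1 0 0 0 0 0 7; -1 0 0 0 0 0 7; -1 0 0 0 0 0 7; -1 0 0 0 0 0 7; -1 0 0 0 0 0 4.7",
)

```text
clock: 11.12
eef_pos: [455.1, -286.4, 265.0]
tool_rot: [3.141, -0.001, 1.548]
force: [0.2, -1.3, -3.3]
width: 5.9
gripper_force: 58.7
```

Run:
```python
from h import *
import pickle
st=pickle.load(open('pose.pkl','rb'))[1]
R=lambda x:st[:2]+np.array([np.cos(st[2]),np.sin(st[2])])*x
print(R(-75),R(0),read_state()['tool_rot']); to([*R(-75),265])
```

```text
[458.56545368 277.53994822] [533.54876125 275.95767606] [ 3.14116481e+00 -5.03614910e-04  1.54755972e+00]
at [ 455.1 -286.4  265. ] q [ 0.47  0.43  0.06  1.79 -0.03  0.92  0.52] shift cm [ 5.638e+01 -9.700e-01  3.000e-02]
```

>>> move_arm(
  targets="-1 2 0 0 0 0 0; -1 4 -0.1 0 0 0 0; -1 4 -0.1 0 0 0 0; -1 4 -0.1 0 0 0 0; -1 4 -0.1 0 0 0 0",
)

```text
clock: 11.53
eef_pos: [454.0, -104.6, 265.2]
tool_rot: [3.141, -0.001, 1.553]
force: [1.1, 0.5, -3.0]
width: 5.7
gripper_force: 58.7
```

>>> move_arm(
  targets="-1 4 -0.1 0 0 0 0; -1 4 -0.1 0 0 0 0; -1 4 -0.1 0 0 0 0; -1 4 -0.1 0 0 0 0; -1 4 -0.1 0 0 0 0",
)

```text
clock: 11.95
eef_pos: [452.4, 96.1, 265.4]
tool_rot: [3.141, -0.001, 1.553]
force: [0.2, -0.5, -3.8]
width: 5.7
gripper_force: 58.7
```

>>> move_arm(
  targets="-1 4 -0.1 0 0 0 0; -1 4 0 0 0 0 0; -1 4 0 0 0 0 0; -1 3.4 0 0 0 0 0; -1 2 0 0 0 0 0",
)

```text
clock: 12.37
eef_pos: [453.7, 273.9, 265.3]
tool_rot: [3.141, -0.004, 1.558]
force: [0.3, -0.3, -3.1]
width: 5.7
gripper_force: 58.7
```

>>> move_arm(
  targets="-1 1 0 0 0 0 0; -1 0 0 0 0 0 0; -1 0 0 0 0 0 0",
)

```text
clock: 12.62
eef_pos: [454.7, 276.2, 264.9]
tool_rot: [-3.141, 0.002, 1.552]
force: [1.0, -1.1, -3.2]
width: 5.6
gripper_force: 58.7
```

Run:
```python
from h import *
import pickle
d={n:get(n) for n in('scene','top','wrist')}
pickle.dump(d,open('d2.pkl','wb'))
r=lambda a:cv2.resize(a[:,:,::-1],(400,300) ,interpolation=cv2.INTER_CUBIC)
cv2.imwrite('pics/p5.png',np.vstack([np.hstack([r(d['top']['color'][155:230,195:295]),r(d['scene']['color'][200:305,240:380])]),np.hstack([r(d['wrist']['color']),r(d['wrist']['color'][:210,:280])])]))
to([458.6,277.5,265]); print(read_state()['tool_rot'])
```

```text
at [455.3 274.6 265.3] q [-0.53  0.42 -0.09  1.8   0.05  0.92 -0.67] shift cm [0.3  0.32 0.03]
[-3.14152245e+00  1.41961777e-03  1.54839355e+00]
```

View pics/p5.png

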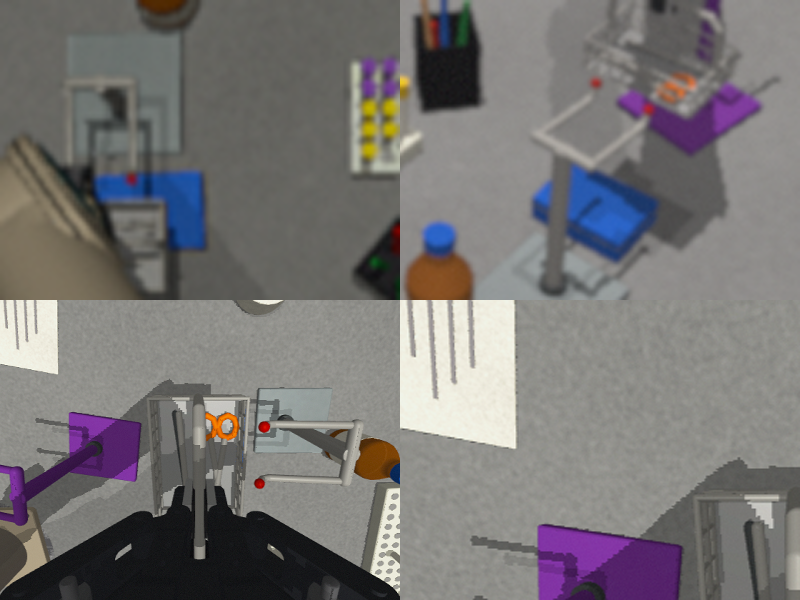

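Run:
```python
from h import *
import pickle
W=pickle.load(open('d2.pkl','rb'))['wrist']
c=W['color'].astype(int); m=((c[:,:,0]>150)&(c[:,:,1]<60)&(c[:,:,2]<60)).astype(np.uint8)
n,l,s,ce=cv2.connectedComponentsWithStats(m)
b=[]
for i in range(1,n):
    if s[i,4]>20: p=atz(W,*ce[i],202); print(ce[i].round(1),s[i,4],p.round(1)); b.append(p)
st=pickle.load(open('pose.pkl','rb'))[1]
for y in(30,-30): print('top-fit ball',st[0]-14*np.cos(st[2])-y*np.sin(st[2]),st[1]-14*np.sin(st[2])+y*np.cos(st[2]))
# prong corners
for u,v in[(352,425),(350,481)]: print(atz(W,u*1.4-.0,(v-300)*1.4,195).round(1))
```

```text
[370.9 177.9] 135 [518.5 307.4 202. ]
[364.3 258.6] 76 [517.7 246.6 202. ]
top-fit ball 520.1847860331596 306.2463565620365
top-fit ball 518.9189683104606 246.25971050232667
[606.2 306.  195. ]
[615.3 245.3 195. ]
```

>>> move_arm(
  targets="-1 0.2 0 2 0 0 0; -1 0.2 0 2.5 0 0 0; -1 0 0 1.6 0 0 0; -1 0 0 0 0 0 0; -1 0 0 0 0 0 0",
)

```text
clock: 13.18
eef_pos: [455.0, 279.2, 204.1]
tool_rot: [-3.14, 0.002, 1.549]
force: [-0.7, 0.5, -2.6]
width: 5.6
gripper_force: 58.7
```

```bash
python3 -c "
from h import *
to([533,276.5,204])"
```

```text
at [455.  279.2 204.1] q [-0.55  0.5  -0.09  1.87  0.06  0.78 -0.68] shift cm [-0.1   7.81  0.  ]
```

>>> move_arm(
  targets="-1 0 1.5 0 0 0 0; -1 0 2 0 0 0 0; -1 0 2 0 0 0 0; -1 0 1.5 0 0 0 0; -1 0 0.8 0 0 0 0",
)

```text
clock: 13.6
eef_pos: [536.5, 278.5, 206.2]
tool_rot: [3.137, -0.001, 1.549]
force: [0.9, -0.4, -3.3]
width: 5.2
gripper_force: 58.7
```

>>> move_arm(
  targets="-1 0 0 0 0 0 0; -1 0 0 1 0 0 0; -1 0 0 0.8 0 0 0; -1 0 0 0.3 0 0 0; -1 0 0 0 0 0 0",
)

```text
clock: 14.02
eef_pos: [531.0, 279.0, 181.8]
tool_rot: [-3.138, 0.002, 1.552]
force: [0.7, 0.6, -3.6]
width: 5.6
gripper_force: 58.7
```

>>> move_arm(
  targets="-1 0 0 0.2 0 0 0; -1 0 0 0.2 0 0 0; -1 0 0 0 0 0 0; -1 0 0 0 0 0 0",
)

```text
clock: 14.35
eef_pos: [532.9, 279.4, 179.4]
tool_rot: [3.142, -0.0, 1.551]
force: [0.5, -0.7, -4.3]
width: 5.5
gripper_force: 58.7
```

Run:
```python
from h import *
import pickle
d={n:get(n) for n in('scene','wrist')}
r=lambda a:cv2.resize(a[:,:,::-1],(400,300) ,interpolation=cv2.INTER_CUBIC)
cv2.imwrite('pics/p6.png',np.hstack([r(d['scene']['color'][200:305,240:380]),r(d['wrist']['color'])]))
to([533,276.5,204]);print(read_state()['force'])
```

```text
at [533.1 279.4 179.5] q [-0.48  0.62 -0.08  1.71  0.06  0.82 -0.61] shift cm [-0.29 -0.   -2.45]
[ 0.13710296  0.06585144 -3.80308562]
```

View pics/p6.png

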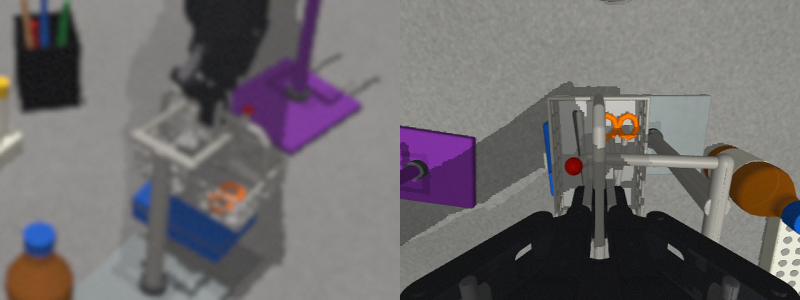

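The wrist view shows the bar (column ~600) over the prong, between the red tip ball (573,166) and the post. I'll keep lowering until the weight is carried.

>>> move_arm(
  targets="-1 0 0 0.1 0 0 0; -1 0 0 0.1 0 0 0; -1 0 0 0 0 0 0",
)

```text
clock: 14.7
eef_pos: [533.2, 279.4, 177.6]
tool_rot: [3.141, -0.0, 1.551]
force: [-0.1, -1.0, -1.9]
width: 5.7
gripper_force: 59.1
```

>>> move_arm(
  targets="-1 0 0 0.1 0 0 0; -1 0 0 0.1 0 0 0; -1 0 0 0 0 0 0",
)

```text
clock: 14.95
eef_pos: [533.3, 279.4, 177.2]
tool_rot: [3.14, -0.001, 1.551]
force: [-3.1, -2.9, 9.4]
width: 5.1
gripper_force: 60.1
```

>>> move_arm(
  targets="-1 0 0 -0.2 0 0 0; -0.6 0 0 0 0 0 0; -0.3 0 0 0 0 0 0; -0.3 0 0 0 0 0 0; -0.3 0 0 0 0 0 0",
)

```text
clock: 15.37
eef_pos: [533.0, 279.4, 177.2]
tool_rot: [3.141, -0.0, 1.551]
force: [-0.3, -0.4, -0.5]
width: 29.9
gripper_force: 0.0
```

>>> move_arm(
  targets="-0.3 0 0 -0.5 0 0 0; -0.3 0 0 -1.5 0 0 0; -0.3 0 0 -3 0 0 0; -0.3 0 0 -4 0 0 0; -0.3 0 0 -4 0 0 0",
)

```text
clock: 15.78
eef_pos: [532.3, 278.9, 308.4]
tool_rot: [-3.14, 0.001, 1.551]
force: [0.5, 1.3, -1.2]
width: 29.9
gripper_force: 0.0
```

Run:
```python
from h import *
import pickle
d={n:get(n) for n in('scene','wrist')}
r=lambda a:cv2.resize(a[:,:,::-1],(400,300) ,interpolation=cv2.INTER_CUBIC)
cv2.imwrite('pics/p7.png',np.hstack([r(d['scene']['color'][200:305,240:380]),r(d['wrist']['color'])]))
to([690,-272,420]);print(read_state()['force'])
```

```text
at [536.5 281.4 314.9] q [-0.47  0.48 -0.09  1.55  0.05  1.1  -0.59] shift cm [-54.95  16.56 -10.72]
[ 0.42869716  1.14714637 -0.49304294]
```

View pics/p7.png

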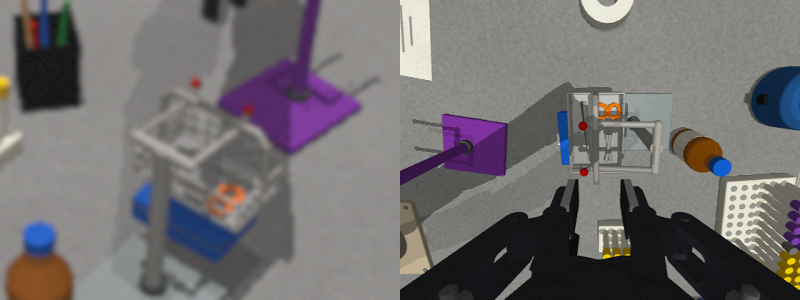

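The basket hangs across both prongs, with the bar between the red tips and the post. Next I go round behind the open lid.

>>> move_arm(
  targets="-1 0 4 -0.8 0 0 0; -1 0 4 -0.8 0 0 0; -1 0 4 -0.8 0 0 0; -1 0 4 -0.6 0 0 0; -1 -3.9 0.6 0 0 0 0",
)

```text
clock: 16.3
eef_pos: [704.7, 246.1, 333.1]
tool_rot: [3.138, -0.008, 1.559]
force: [-0.8, 0.8, -2.2]
width: -0.0
gripper_force: 0.0
```

>>> move_arm(
  targets="-1 -3.9 0 0 0 0 0; -1 -3.9 0 0 0 0 0; -1 -3.9 0 0 0 0 0; -1 -3.9 0 0 0 0 0; -1 -3.9 0 0 0 0 0",
)

```text
clock: 16.72
eef_pos: [694.0, 40.2, 337.1]
tool_rot: [-3.141, 0.0, 1.551]
force: [-0.0, -0.5, 0.9]
width: 0.0
gripper_force: 0.0
```

>>> move_arm(
  targets="-1 -3.9 0 0 0 0 0; -1 -3.9 0 0 0 0 0; -1 -3.9 0 0 0 0 0; -1 0 0 0 0 0 0; -1 0 0 0 0 0 0",
)

```text
clock: 17.13
eef_pos: [691.5, -79.4, 337.0]
tool_rot: [-3.141, 0.002, 1.545]
force: [0.1, 0.9, -0.1]
width: -0.2
gripper_force: 0.0
```

```bash
python3 -c "
from h import *
to([690,-272,345]);to([690,-120,345]);print(read_state()['tool_rot'])"
```

```text
at [691.5 -79.4 337. ] q [ 0.1   0.63 -0.06  1.22  0.04  1.3   0.02] shift cm [-19.26   0.34  -0.76]
at [691.5 -79.4 337. ] q [ 0.1   0.63 -0.06  1.22  0.04  1.3   0.02] shift cm [-4.07 -0.05 -0.79]
[-3.14107577e+00  1.87827434e-03  1.54491273e+00]
```

>>> move_arm(
  targets="-1 -3.8 0 0 0 0 0; -1 -3.8 0.1 0 0 0 0; -1 -3.8 0.1 0 0 0 0; -1 -3.8 0.1 0 0 0 0; -1 -3.8 0.1 0 0 0 0",
)

```text
clock: 17.55
eef_pos: [693.0, -264.2, 337.3]
tool_rot: [3.141, -0.001, 1.554]
force: [0.6, -0.1, 0.5]
width: -0.1
gripper_force: 0.0
```

>>> move_arm(
  targets="-1 0 0 0 0 0 0; -1 0 0 0 0 0 0",
)

```text
clock: 17.72
eef_pos: [691.9, -266.9, 336.4]
tool_rot: [-3.141, 0.0, 1.548]
force: [0.0, 1.6, 0.1]
width: -0.1
gripper_force: 0.0
```

Run:
```python
from h import *
s=read_state(); print(s['tool_rot'],s['force'])
# contact path: outer face at radius r, TCP is tip; half thickness t of shut fingers along world x
hx,hz=608,135
t=12
for a in [1.66,1.5,1.3,1.1,.9,.7,.5,.3,.2,.1,0,-.048]:
    r=205
    x=hx-r*np.cos(a)+13*np.sin(a); z=hz+r*np.sin(a)+13*np.cos(a)
    print(a,(x+t*np.sin(a)**.5 if a>0 else x).round(0) if hasattr(x,'round') else x,round(z))
```

```text
[-3.14055626e+00  2.04854973e-04  1.54799499e+00] [0.0253674  1.55194624 0.12000785]
1.66 651.0 338
1.5 618.0 340
1.3 577.0 336
1.1 538.0 324
0.9 501.0 304
0.7 469.0 277
0.5 443.0 245
0.3 423.0 208
0.2 415.0 188
0.1 409.0 168
0 403.0 148
-0.048 403.0 138
```

>>> move_arm(
  targets="-1 0 -2 0 0 0 0; -1 0 -1.5 0 0 0 0; -1 0 -1 0 0 0 0; -1 0 -1 0 0 0 0; -1 0 -1 0 0 0 0",
)

```text
clock: 18.13
eef_pos: [628.6, -260.0, 337.9]
tool_rot: [3.139, -0.002, 1.556]
force: [1.8, -0.8, 1.6]
width: -0.2
gripper_force: 0.6
```

>>> move_arm(
  targets="-1 -0.2 -1.3 0 0 0 0; -1 -0.2 -1.3 0 0 0 0; -1 -0.2 -1.3 0.1 0 0 0; -1 -0.2 -1.3 0.2 0 0 0; -1 -0.1 -1.3 0.3 0 0 0",
)

```text
clock: 18.55
eef_pos: [563.6, -267.6, 331.9]
tool_rot: [3.139, -0.002, 1.556]
force: [1.7, 0.1, 0.7]
width: -0.4
gripper_force: 0.7
```

>>> move_arm(
  targets="-1 -0.1 -1.3 0.5 0 0 0; -1 0 -1.3 0.6 0 0 0; -1 0 -1.3 0.7 0 0 0; -1 0 -1.3 0.8 0 0 0; -1 0 -1.3 0.9 0 0 0",
)

```text
clock: 18.97
eef_pos: [498.6, -268.1, 296.9]
tool_rot: [3.139, -0.001, 1.556]
force: [0.9, -0.9, 1.5]
width: 0.0
gripper_force: 0.8
```

>>> move_arm(
  targets="-1 0 -1.3 1.1 0 0 0; -1 0 -1.2 1.2 0 0 0; -1 0 -1 1.2 0 0 0; -1 0 -1 1.3 0 0 0; -1 0 -0.9 1.4 0 0 0",
)

```text
clock: 19.38
eef_pos: [444.4, -267.4, 234.6]
tool_rot: [3.139, -0.001, 1.555]
force: [-0.8, 0.5, 0.7]
width: -0.2
gripper_force: 0.8
```

>>> move_arm(
  targets="-1 0 -0.8 1.4 0 0 0; -1 0 -0.7 1.5 0 0 0; -1 0 -0.6 1.5 0 0 0; -1 0 -0.5 1.4 0 0 0; -1 0 -0.4 1.2 0 0 0",
)

```text
clock: 19.8
eef_pos: [414.9, -266.9, 164.1]
tool_rot: [3.139, -0.001, 1.555]
force: [1.3, -1.0, 0.5]
width: 0.2
gripper_force: 0.9
```

>>> move_arm(
  targets="-1 0 -0.5 0.8 0 0 0; -1 0 -0.5 0.6 0 0 0; -1 0 0 0.5 0 0 0; -1 0 0 0.3 0 0 0; -1 0 0 0.2 0 0 0",
)

```text
clock: 20.22
eef_pos: [403.5, -268.3, 140.2]
tool_rot: [-3.141, -0.001, 1.553]
force: [-0.0, 0.2, 2.6]
width: 0.0
gripper_force: 0.6
```

>>> move_arm(
  targets="-1 0 0 0.2 0 0 0; -1 0 0 0.1 0 0 0; -1 0 0 0 0 0 0",
)

```text
clock: 20.47
eef_pos: [403.5, -269.0, 137.6]
tool_rot: [3.141, -0.0, 1.552]
force: [-1.4, 2.5, 3.0]
width: 0.2
gripper_force: 1.3
```

>>> move_arm(
  targets="-1 0 0 0.2 0 0 0; -1 0 0 0.1 0 0 0; -1 0 0 0 0 0 0",
)

```text
clock: 20.72
eef_pos: [403.7, -269.1, 137.1]
tool_rot: [3.14, 0.001, 1.551]
force: [-5.5, 5.9, 29.7]
width: 0.1
gripper_force: 15.1
```

>>> move_arm(
  targets="-1 0 0 -0.5 0 0 0; -1 0 0 -1 0 0 0; -1 0 0 -3 0 0 0; -1 0 0 -4 0 0 0; -1 0 0 -4 0 0 0",
)

```text
clock: 21.13
eef_pos: [402.5, -269.1, 260.3]
tool_rot: [-3.14, -0.001, 1.551]
force: [1.4, -1.2, -0.4]
width: -0.1
gripper_force: 0.0
```

>>> move_arm(
  targets="-1 0 0 -4 0 0 0; -1 0 0 -4 0 0 0; -1 0 0 -4 0 0 0; -1 0 0 -1 0 0 0; -1 0 0 0 0 0 0",
)

```text
clock: 21.55
eef_pos: [404.9, -270.5, 393.2]
tool_rot: [3.134, 0.004, 1.551]
force: [0.9, 0.8, -0.2]
width: 0.1
gripper_force: 0.0
```

>>> move_arm(
  targets="-1 0 0 0 0 0 0; -1 0 0 0 0 0 0; -1 0 0 0 0 0 0; -1 0 0 0 0 0 0; -1 0 0 0 0 0 0",
)

```text
clock: 21.97
eef_pos: [402.9, -269.1, 388.3]
tool_rot: [-3.14, -0.001, 1.551]
force: [0.4, -0.2, 0.1]
width: -0.3
gripper_force: 0.0
```

>>> move_arm(
  targets="-1 0 0 0 0 0 0; -1 0 0 0 0 0 0; -1 0 0 0 0 0 0; -1 0 0 0 0 0 0; -1 0 0 0 0 0 0",
)

```text
clock: 22.38
eef_pos: [403.2, -269.3, 389.3]
tool_rot: [3.142, 0.0, 1.551]
force: [0.1, -0.5, 0.4]
width: 0.3
gripper_force: 0.0
```

Run:
```python
from h import *
r=lambda a:cv2.resize(a[:,:,::-1],(400,300) ,interpolation=cv2.INTER_CUBIC)
S=get('scene')['color'];T=get('top')['color']
cv2.imwrite('pics/p8.png',np.vstack([np.hstack([r(S),r(S[140:245,130:270])]),np.hstack([r(S[200:305,240:380]),r(T[155:230,195:295])])]))
```

```text
(no output)
```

View pics/p8.png

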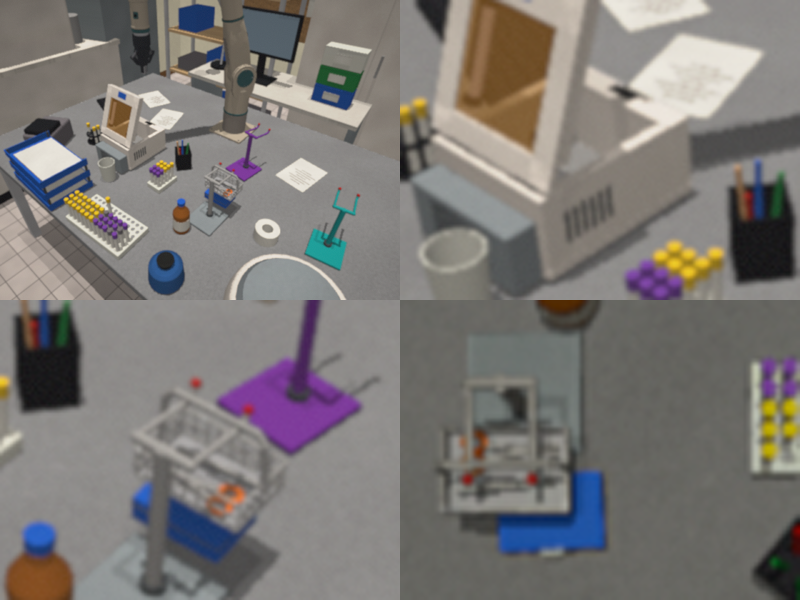

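The basket hangs well, but the lid has sprung open again (window upright at (520,90)), so the latch didn't catch. The step pauses with the tool ringing may have switched it twice. I'll go back over the top and press again in one smooth stroke.

>>> move_arm(
  targets="-1 0 0 -2.5 0 0 0; -1 0 3.5 0 0 0 0; -1 0 4 0 0 0 0; -1 0 4 0 0 0 0; -1 0 4 0 0 0 0",
)

```text
clock: 22.9
eef_pos: [559.8, -272.4, 414.8]
tool_rot: [3.141, 0.0, 1.551]
force: [0.9, -1.0, -0.2]
width: 0.3
gripper_force: 0.0
```

>>> move_arm(
  targets="-1 0 4 0 0 0 0; -1 0 4 0 0 0 0; -1 0 3 0 0 0 0; -1 0 2.2 0 0 0 0; -1 0 0 0 0 0 0",
)

```text
clock: 23.32
eef_pos: [694.0, -272.9, 410.5]
tool_rot: [-3.14, -0.003, 1.555]
force: [-0.5, 0.1, -2.1]
width: -0.1
gripper_force: 0.0
```

```bash
python3 -c "
from h import *
to([692,-269,337])"
```

```text
at [ 694.  -272.9  410.5] q [ 0.37  0.71 -0.08  0.86  0.05  1.57  0.29] shift cm [ 0.37 -0.19  7.35]
```

>>> move_arm(
  targets="-1 0 0 2.5 0 0 0; -1 0 0 2.5 0 0 0; -1 0 0 2.3 0 0 0; -1 0 0 0 0 0 0; -1 0 -2 0 0 0 0",
)

```text
clock: 23.73
eef_pos: [671.3, -273.1, 338.8]
tool_rot: [-3.14, -0.002, 1.553]
force: [-1.1, -0.3, 0.3]
width: 0.1
gripper_force: 0.0
```

>>> move_arm(
  targets="-1 0 -1.5 0 0 0 0; -1 0 -1 0 0 0 0; -1 0 -1 0 0 0 0; -1 0 -1 0 0 0 0; -1 0 0 0 0 0 0",
)

```text
clock: 24.15
eef_pos: [624.0, -274.6, 344.0]
tool_rot: [3.14, 0.002, 1.55]
force: [0.2, 0.1, 0.5]
width: -0.1
gripper_force: 0.0
```

>>> move_arm(
  targets="-1 0 -1.3 0 0 0 0; -1 0 -1.3 0 0 0 0; -1 0 -1.3 0.1 0 0 0; -1 0 -1.3 0.2 0 0 0; -1 0 -1.3 0.3 0 0 0",
)

```text
clock: 24.57
eef_pos: [561.0, -272.4, 336.7]
tool_rot: [3.138, 0.001, 1.552]
force: [1.5, -0.7, -0.1]
width: -0.1
gripper_force: 0.6
```

>>> move_arm(
  targets="-1 0 -1.3 0.5 0 0 0; -1 0 -1.3 0.6 0 0 0; -1 0 -1.3 0.7 0 0 0; -1 0 -1.3 0.8 0 0 0; -1 0 -1.3 0.9 0 0 0",
)

```text
clock: 24.98
eef_pos: [496.1, -271.6, 301.8]
tool_rot: [3.138, 0.001, 1.551]
force: [0.1, -0.4, 1.8]
width: -0.0
gripper_force: 0.7
```

>>> move_arm(
  targets="-1 0 -1.3 1.2 0 0 0; -1 0 -1.2 1.3 0 0 0; -1 0 -1 1.3 0 0 0; -1 0 -1 1.4 0 0 0; -1 0 -0.9 1.4 0 0 0",
)

```text
clock: 25.4
eef_pos: [441.9, -270.8, 235.3]
tool_rot: [3.139, 0.002, 1.551]
force: [0.6, -2.0, 1.6]
width: 0.1
gripper_force: 0.7
```

>>> move_arm(
  targets="-1 0 -0.8 1.4 0 0 0; -1 0 -0.6 1.5 0 0 0; -1 0 -0.6 1.4 0 0 0; -1 0 -0.5 1.2 0 0 0; -1 0 -0.4 1 0 0 0",
)

```text
clock: 25.82
eef_pos: [413.5, -270.2, 169.7]
tool_rot: [3.139, 0.001, 1.551]
force: [0.8, -0.3, 1.2]
width: -0.0
gripper_force: 0.7
```

>>> move_arm(
  targets="-1 0 -0.5 0.8 0 0 0; -1 0 -0.3 0.5 0 0 0; -1 0 0 0.3 0 0 0; -1 0 0 0 0 0 0; -1 0 0 0 0 0 0",
)

```text
clock: 26.23
eef_pos: [404.6, -269.6, 153.7]
tool_rot: [3.141, 0.0, 1.551]
force: [-0.1, -0.8, 0.2]
width: 0.1
gripper_force: 0.5
```

>>> move_arm(
  targets="-1 0 0 0.3 0 0 0; -1 0 0 0.3 0 0 0; -1 0 0 0.3 0 0 0; -1 0 0 0.3 0 0 0; -1 0 0 0.3 0 0 0",
)

```text
clock: 26.65
eef_pos: [404.3, -269.4, 138.0]
tool_rot: [3.141, 0.0, 1.551]
force: [-0.6, -0.8, 1.5]
width: -0.2
gripper_force: 0.7
```

>>> move_arm(
  targets="-1 0 0 0.3 0 0 0; -1 0 0 0 0 0 0; -1 0 0 0 0 0 0",
)

```text
clock: 26.9
eef_pos: [404.5, -269.5, 137.2]
tool_rot: [3.141, 0.001, 1.551]
force: [-5.5, 1.7, 23.2]
width: 0.0
gripper_force: 12.1
```

Now a gentle release, watching whether the lid follows.

>>> move_arm(
  targets="-1 0 0 -0.2 0 0 0; -1 0 0 -0.3 0 0 0; -1 0 0 -0.3 0 0 0; -1 0 0 -0.3 0 0 0; -1 0 0 -0.3 0 0 0",
)

```text
clock: 27.32
eef_pos: [404.3, -269.1, 149.3]
tool_rot: [-3.141, -0.0, 1.552]
force: [0.2, 0.3, 1.3]
width: 0.1
gripper_force: 0.0
```

>>> move_arm(
  targets="-1 0 0 -0.4 0 0 0; -1 0 0 -0.4 0 0 0; -1 0 0 0 0 0 0; -1 0 0 0 0 0 0; -1 0 0 0 0 0 0",
)

```text
clock: 27.73
eef_pos: [404.2, -269.2, 157.3]
tool_rot: [-3.142, -0.0, 1.551]
force: [0.6, -0.0, 0.8]
width: -0.1
gripper_force: 0.0
```

Run:
```python
from h import *
import pickle
d=pickle.load(open('d.pkl','rb'))['scene']['color'].astype(int); S=get('scene')['color'].astype(int)
print(read_state()['force'],read_state()['gripper_force'],read_state()['eef_pos'])
# compare lid's near (hinge-side/side edge) with the initial picture
a=d[150:245,140:240];b=S[150:245,140:240]
print('frac changed',(abs(a-b).sum(2)>60).mean())
for c in(d,S):
    m=((c[:,:,2]>130)&(c[:,:,0]<80)).astype(np.uint8)[150:190,190:230]; print('blue',m.sum(),np.argwhere(m).mean(0) if m.any() else None)
```

```text
[-0.1516267  -0.85303798 -0.28851047] 0.0 [ 404.13013149 -269.21174096  157.18636798]
frac changed 0.1
blue 17 [16.41176471 17.76470588]
blue 0 None
```

>>> move_arm(
  targets="-1 0 0 -2 0 0 0; -1 0 0 -4 0 0 0; -1 0 0 -4 0 0 0; -1 0 0 -4 0 0 0; -1 0 0 -4 0 0 0",
)

```text
clock: 28.2
eef_pos: [403.7, -269.0, 339.1]
tool_rot: [-3.141, -0.0, 1.551]
force: [1.2, -1.0, -0.3]
width: -0.1
gripper_force: 0.0
```

>>> move_arm(
  targets="-1 0 0 -4 0 0 0; -1 0 0 -1 0 0 0; -1 0 0 0 0 0 0; -1 0 0 0 0 0 0; -1 0 0 0 0 0 0",
)

```text
clock: 28.62
eef_pos: [403.4, -268.8, 385.8]
tool_rot: [-3.139, -0.002, 1.551]
force: [-0.4, 0.9, -0.1]
width: 0.4
gripper_force: 0.0
```

>>> move_arm(
  targets="-1 0 0 0 0 0 0; -1 0 0 0 0 0 0; -1 0 0 0 0 0 0; -1 0 0 0 0 0 0; -1 0 0 0 0 0 0",
)

```text
clock: 29.03
eef_pos: [404.1, -269.3, 386.9]
tool_rot: [-3.141, -0.0, 1.551]
force: [-1.3, 0.2, 0.5]
width: 0.2
gripper_force: 0.0
```

Run:
```python
from h import *
import pickle
d=pickle.load(open('d.pkl','rb')); d2=pickle.load(open('d1.pkl','rb'))
S=get('scene')['color'].astype(int)
f=lambda c:((c[:,:,2]>130)&(c[:,:,0]<80)).astype(np.uint8)[150:190,190:230]
for n,c in(('start',d['scene']['color'].astype(int)),('open',d2['scene']['color'].astype(int)),('now',S)):
    m=f(c); print(n,m.sum(),np.argwhere(m).mean(0) if m.any() else None,'diff to start',(abs(c-d['scene']['color'].astype(int)).sum(2)>60)[150:245,140:240].mean())
# table things moved? changed pixels over the bench, by block
df=(abs(S-d['scene']['color'].astype(int)).sum(2)>90).astype(np.uint8)
n,l,s,ce=cv2.connectedComponentsWithStats(df)
print([ (s[i,:4].tolist(),int(s[i,4])) for i in range(1,n) if s[i,4]>25])
```

```text
start 17 [16.41176471 17.76470588] diff to start 0.0
open 0 None diff to start 0.43305263157894736
now 10 [16.1 16.5] diff to start 0.0948421052631579
[([171, 0, 8, 6], 28), ([259, 0, 10, 8], 60), ([274, 0, 8, 5], 35), ([297, 0, 54, 97], 1398), ([266, 6, 43, 34], 835), ([331, 7, 9, 19], 47), ([327, 31, 4, 24], 48), ([186, 50, 30, 52], 840), ([290, 52, 21, 6], 37), ([293, 58, 18, 25], 235), ([160, 65, 34, 37], 606), ([336, 67, 14, 7], 52), ([322, 90, 15, 7], 39), ([323, 94, 16, 28], 209), ([340, 97, 20, 33], 308), ([313, 100, 5, 19], 73), ([185, 146, 128, 54], 2190), ([201, 163, 19, 10], 88), ([331, 253, 4, 13], 31), ([299, 257, 31, 28], 564), ([298, 282, 39, 23], 383)]
```

```bash
python3 -c "
from h import *
print(order.finish_job())"
```

```text
the job is handed in; nothing more can be done
None
```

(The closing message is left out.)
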